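# Spice pot from the slide-lid box to the carousel

## Task

Slide the lid of the wooden spice box out along its tracks until it comes free and lay it flat on the plywood ledge. Then lift the round steel spice pot out of the box and stand it upright on the empty place of the spice carousel.

Things in the scene. Friction and masses are not known exactly. Their poses are not given: they have to be found in the camera images.
- box: Fixed wooden box 134 (x) x 218 (y) x 78 mm high; origin at centre of underside. Lid slides out only to +y, over the lower (59 mm) end wall (other end 68), in grooves under the side lips: play 3 mm each side, 4 mm in height. Opening 96 x 200 mm, floor 6 mm. On it, at y +40 and -40 mm (order varies), stand the round pot and a square tin (36 mm wide, 46 mm high), 41 mm from the end walls.
- lid_grip (a point): Loose wooden lid, 110 (x) x 206 (y) x 6 mm, 170 g, axes as the box when closed. The point is the middle of its upright handle block at the lid's centre: 50 mm wide (x), 16 mm thick (y, the sliding direction), from 6 to 46 mm above the lid's underside; the point is 28 mm above it, so 28 mm above the ledge once laid flat (closed: 88 mm). After sliding 208 mm the lid is out of the grooves.
- pot_center (a point): Centre, half-way up, of the round steel spice pot in the box: 38 mm in diameter, 48 mm high with a low domed cap, about 90 g, standing upright (z is its axis). Beside it stands a square steel tin of much the same size. Grip it in its upper half (about 12 mm above this point), fingers opened no wider than about 60 mm, closing along the box's y.
- free_place (a point): Empty place on the white spice carousel: the point on the tray's top face, 19 mm above the ledge, for the centre of the pot's underside; x points outwards. The round tray, 220 mm across with a 6 mm rim, turns stiffly; four places lie 70 mm from its centre, 90 degrees apart, the other three hold fixed steel pots 48 mm high. A 30 mm black knob in the middle rises 53 mm above the tray.
There are look-alikes about, which are no part of the job. There is more than one size of the part that bears free_place; the job needs the smaller.

How it is judged:
By the outcome, as a careful person would: the job done as asked, in the order asked, and still so for the second after the job is handed in, with the robot touching nothing.
It also fails if it takes over 51 s, if anything falls off the work surface, if the arm or the gripper's body presses on something with over 40 N, if the wrist force passes 120 N, or if a joint passes its speed limit or range.

## Robot

A 6-joint arm with a two-finger parallel gripper is mounted at the origin on the work surface. World frame = base frame: x ahead of the robot, y to its left, z up, the work surface at z = 0. Lengths are in m, angles in rad, forces in N, time in s.
With the tool pointing down it reaches from about 0.4 to 0.825 m from the base axis. Payload 7 kg.
Tool frame: the origin (TCP) lies at the centre of the arm's flange, where the gripper is bolted on; the fingertips stand 178 mm ahead of it and the grasp point (between the pads) lies arm.tcp_to_grasp ahead of it (arm.tcp_to_grasp is the distance from the TCP to the grasp point, in m); z points along the fingers, y is the direction in which the jaws open and shut (so a half turn about z gives the same grasp; the last joint's range is limited). The gripper opens to 88 mm and grips with 3 to 60 N. Pads are 19 mm wide; open, the fingers measure 130 mm over their backs; the gripper's body (78 mm by 193 mm) begins 47 mm behind the grasp point.
Start: joints at [-0.901, 0.359, 0.012, 0, -1.224, -0.288], TCP at [0.251, -0.626, 0.405] pointing down, gripper open.
Joint ranges: [-3.07, 3.07], [-1.43, 2.12], [-1.02, 1.25], [-3.03, 1.67], [-3.05, -0], [-3.03, 3.03]. Speed limits (rad/s): [2.39, 2.39, 3.01, 3.14, 3.14, 3.14].

## Interface

Orientations are given as [roll, pitch, yaw] about the fixed x, y, z axes, in that order (R = Rz(yaw) Ry(pitch) Rx(roll)).
In Python, from station import arm gives the robot as it stands.
- The arm moves only by the tool move_arm, never from a script. Its argument "deltas" is a list of rows, each a list of 6 numbers: the shift along the world's x, y, z in mm, then the turn, a rotation vector about the world's x, y, z in degrees. In form: [[tx, ty, tz, ax, ay, az], ...]. A call has exactly 5 rows; each row shifts and turns the commanded pose from where the row before left it; what a row does not reach is not made up. A row lasts 1/12 s, in which the tool goes at most 41.7 mm and 7.16 degrees, less where a joint would pass 70% of its speed; a pose out of reach is approached as far as the arm can. A call with a gripper value outside its range is refused whole. "claw" is the closure in counts, from 0 (fully open) to 255 (shut), set as the call begins (left out, the last holds). The fingers move at their own pace and stop on an object; "squeeze" is the grip in N (left out, the last holds). Time passes only in rows, so rows that do not move let the fingers close, or fill a call up. It gives the time, the measured TCP pose, the force and the opening at its end, in the units of the state.
- arm.get_state(): the state, without advancing time (a new reading comes with each control period).
- arm.grab_frame(name): name is "scene" or "top" or "wrist"; returns the picture (384x512x3 uint8, red, green, blue); there is no depth.
- arm.calibration(name): a dict with "intrinsics" (3x3 intrinsics, pixels), "T" (4x4, takes a point from camera to world coordinates); the wrist camera has in their place "mount" (4x4, takes a point from camera to tool coordinates, whose origin is the TCP and whose axes are the flange's). Camera axes: x right, y up, looking along -z (the intrinsics and any distortion apply to the point x, -y, -z); pixel columns grow to the right and rows downward; lengths in m; the calibration is good to about 2 mm. A picture is of the moment at which its call begins: read the wrist's pose just before it. calibration takes no time and is no camera call.
- arm.job_done(): hands the job in, once; it reports no verdict.
Trained networks look in the newest picture that a camera, given by its name, has taken for a name from the list of things; names that differ only in an ending like _2 or _b are one class to them, and where a whole thing is asked for, a point or a joint stands for the part that bears it (a point fixed in the world has none). Each returns a list of dicts, best first, with "score" (0 to 1); they miss things now and then, are a little off and sometimes report something else, mostly with a low value. They report only what shows in the picture. A call takes as long as a camera call. They do not tell look-alikes from the thing itself.
- arm.spot_in(thing, camera): "xy" ([column, row] in pixels, amid what is visible of it).
- arm.masks_of(thing, camera): "pixels" (384x512 bool, what is visible of it) and "xy" ([column, row] in pixels, amid what is visible of it).
- arm.spot_point(thing, camera): "xy" ([column, row] in pixels: a listed point, or the origin of a listed thing).
The state is a dict: "t": time; "q": joint angles; "qd": joint speeds; "joint_efforts": joint torques, N m; "eef_pos": TCP position; "ee_rot": TCP orientation; "force": force on the tool from outside, world axes, zero at the start; "moment": the same for the moment, N m; "width": finger opening in m.
Only numpy, scipy, OpenCV 4.12 (cv2) and the standard library are available. Lean on these libraries where they do the work, as an engineer would, in place of code of your own. Each camera call takes 0.05 s, during which the arm holds its last target. There are 200 camera calls.

## Working session

There is one attempt and no reset: what is moved stays moved. The work goes in short steps, Python scripts to look and compute and a tool call to move; the robot and the scene stay as the last step left them, time stands still between calls to the robot, and variables do not carry over. Pictures are saved under pics/ and viewed, about 8 in all and at most 12, crops included, and the job is handed in when it is done.

Besides the shell and the picture viewer there is one more tool, called after ">>>" by a JSON object that holds its "method" and its "body", one argument or row to a line. move_arm: Moves the arm, as the interface text tells. Its arguments: {"type":"object","properties":{"deltas":{"type":"array","items":{"type":"array","items":{"type":"number"}}},"claw":{"type":"number"},"squeeze":{"type":"number"}},"required":["deltas"]}

```bash
mkdir -p pics; ls
cat > h.py <<'E'
import numpy as np, cv2
from station import arm
def snap(cam,name=None):
    im=arm.grab_frame(cam)
    if name: cv2.imwrite(f'pics/{name}.png',im[...,::-1])
    return im
E
python3 - <<'E'
from h import *
np.set_printoptions(precision=3,suppress=True)
s=arm.get_state(); print({k:np.round(v,3) for k,v in s.items()}, arm.tcp_to_grasp)
a=snap('scene');
print(arm.calibration('scene'),arm.calibration('top'),arm.calibration('wrist'))
for th in ['box','lid_grip','pot_center','free_place']:
    print('scene',th,[(np.round(d['score'],2),np.round(d['xy'])) for d in arm.spot_point(th,'scene')])
b=snap('top')
for th in ['box','lid_grip','pot_center','free_place']:
    print('top',th,[(np.round(d['score'],2),np.round(d['xy'],1)) for d in arm.spot_point(th,'top')])
cv2.imwrite('pics/both.png',cv2.resize(np.vstack([a,b])[...,::-1],None,fx=.78,fy=.78) if 0 else cv2.resize(np.hstack([a,b])[...,::-1],(800,300)))
cv2.imwrite('pics/top0.png',cv2.resize(b[...,::-1],(800,600)))
E
```

```text
pics
{'t': np.float64(0.0), 'q': array([-0.901,  0.359,  0.011, -0.   , -1.224, -0.288]), 'qd': array([ 0.001, -0.001, -0.002,  0.002, -0.002, -0.001]), 'joint_efforts': array([  0.001, -58.272,  29.305,   6.997,   0.007,  -0.   ]), 'eef_pos': array([ 0.251, -0.626,  0.404]), 'ee_rot': array([ 3.14, -0.  , -2.76]), 'force': array([0.175, 0.312, 0.228]), 'moment': array([0.081, 0.011, 0.048]), 'width': np.float64(0.088)} 0.1593
{'intrinsics': array([[387.833,   0.   , 257.504],
       [  0.   , 387.833, 188.21 ],
       [  0.   ,   0.   ,   1.   ]]), 'T': array([[-0.481, -0.71 ,  0.514,  0.847],
       [ 0.877, -0.389,  0.283,  0.125],
       [-0.001,  0.586,  0.81 ,  0.817],
       [ 0.   ,  0.   ,  0.   ,  1.   ]])} {'intrinsics': array([[465.767,   0.   , 246.299],
       [  0.   , 465.767, 196.573],
       [  0.   ,   0.   ,   1.   ]]), 'T': array([[ 0.004,  0.994, -0.105,  0.288],
       [-1.   ,  0.003, -0.011, -0.114],
       [-0.01 ,  0.105,  0.994,  1.039],
       [ 0.   ,  0.   ,  0.   ,  1.   ]])} {'intrinsics': array([[324.096,   0.   , 250.961],
       [  0.   , 324.096, 188.999],
       [  0.   ,   0.   ,   1.   ]]), 'mount': array([[ 0.001,  0.965,  0.261,  0.071],
       [ 1.   , -0.001, -0.001, -0.   ],
       [-0.   ,  0.261, -0.965,  0.02 ],
       [ 0.   ,  0.   ,  0.   ,  1.   ]])}
scene box []
scene lid_grip [(np.float64(0.82), array([288., 260.]))]
scene pot_center []
scene free_place [(np.float64(0.93), array([222., 143.])), (np.float64(0.88), array([145., 220.]))]
top box []
top lid_grip [(np.float64(0.8), array([191.7, 133.9]))]
top pot_center []
top free_place [(np.float64(0.79), array([338.9, 257.2]))]
```

View pics/both.png

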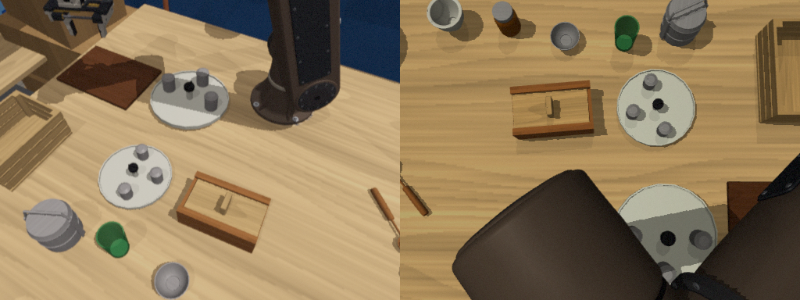

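View pics/top0.png

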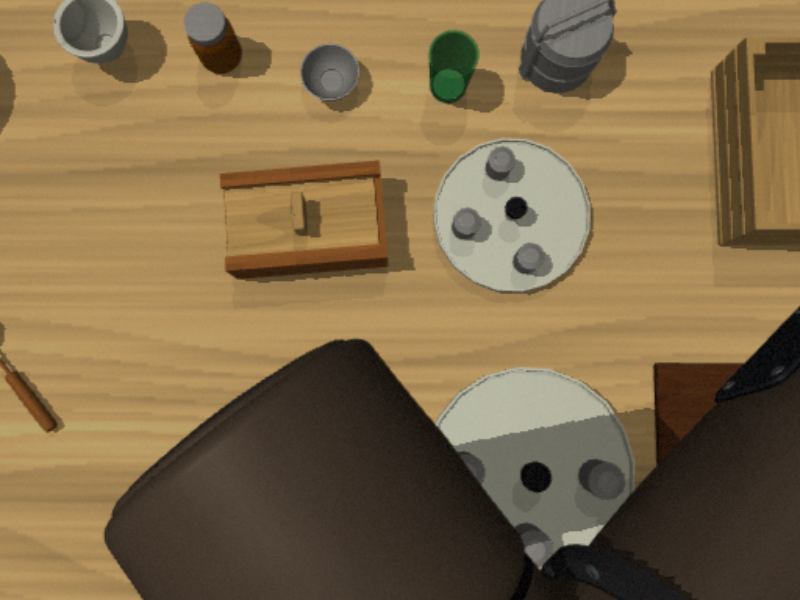

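The top picture (800 px wide) shows the box at (300,215), with its lower end to the left, which is +y. Two carousels are in view: a small one at (515,210) and a large one at (536,477). At 156 px, or about 0.22 m, the small one fits the description. Its empty place faces right, at about (562,197). The crop below should confirm this.

```bash
cat >> h.py <<'E'
def ray(cam,uv,s=None):
    c=arm.calibration(cam);K=c['intrinsics']
    if 'T' in c: T=c['T']
    else:
        T=np.eye(4);T[:3,:3]=Rot(s['ee_rot']);T[:3,3]=s['eef_pos'];T=T@c['mount']
    p=np.linalg.inv(K)@np.array([uv[0],uv[1],1.]); d=T[:3,:3]@np.array([p[0],-p[1],-1.])
    return T[:3,3],d
def Rot(r):
    from scipy.spatial.transform import Rotation as R
    return R.from_euler('xyz',r).as_matrix()
def atz(cam,uv,z,s=None):
    o,d=ray(cam,uv,s); return (o+d*(z-o[2])/d[2])
def proj(cam,P,s=None):
    c=arm.calibration(cam);K=c['intrinsics']
    if 'T' in c: T=c['T']
    else:
        T=np.eye(4);T[:3,:3]=Rot(s['ee_rot']);T[:3,3]=s['eef_pos'];T=T@c['mount']
    q=(np.asarray(P,float)-T[:3,3])@T[:3,:3]
    return np.c_[K[0,0]*q[:,0]/-q[:,2]+K[0,2], K[1,1]*-q[:,1]/-q[:,2]+K[1,2]]
E
python3 - <<'E'
from h import *
np.set_printoptions(precision=4,suppress=True)
b=snap('top','top_raw')
f=192/300.
print('lip corners',[atz('top',np.array(p)*f,.078) for p in [(220,174),(379,161),(387,262),(226,272)]])
print('handle',atz('top',(191.7,133.9),.088),atz('scene',(288,260),.088))
for fp in [(338.9,257.2)]: print(atz('top',fp,.019))
for fp in [(222,143),(145,220)]: print('scene fp',atz('scene',fp,.019))
print('knob',atz('top',np.array((515,208))*f,.072))
for p in [(501,158),(466,220),(528,255)]: print('pots',atz('top',np.array(p)*f,.067))
for th in ['box','free_place']:
  for d in arm.masks_of(th,'top'):
    ys,xs=np.nonzero(d['pixels']);print(th,d['score'],d['xy'],xs.min(),xs.max(),ys.min(),ys.max(),len(xs))
cv2.imwrite('pics/crop1.png',cv2.resize(b[85:195,130:385,::-1],None,fx=3.1,fy=3.1,interpolation=cv2.INTER_CUBIC))
E
```

```text
lip corners [array([0.5712, 0.121 , 0.078 ]), array([ 0.5896, -0.0947,  0.078 ]), array([ 0.4509, -0.1061,  0.078 ]), array([0.4368, 0.1092, 0.078 ])]
handle [0.5202 0.0108 0.088 ] [0.5141 0.0126 0.088 ]
[ 0.265  -0.3041  0.019 ]
scene fp [ 0.2529 -0.3143  0.019 ]
scene fp [ 0.5534 -0.3448  0.019 ]
knob [ 0.5263 -0.2789  0.072 ]
pots [ 0.5974 -0.2616  0.067 ]
pots [ 0.5108 -0.2131  0.067 ]
pots [ 0.4628 -0.2963  0.067 ]
box 0.76 [199.7, 158.9] 141 248 102 178 2864
free_place 0.93 [329.1, 138.2] 278 378 87 186 7766
free_place 0.77 [349.4, 287.0] 279 407 234 364 10511
```

View pics/crop1.png

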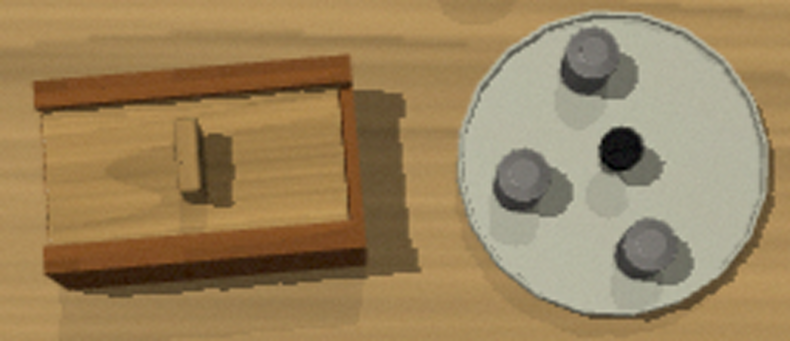

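The crop confirms the small carousel: its rim is about 310 crop px (0.22 m) across, the knob is at (622,148), and pots stand at (590,50), (522,180) and (648,245). The empty place is opposite the pot at (522,180), near (0.549, -0.345). The box's closed end wall is on the right and the lid exits left (+y), with a box yaw of about 4.4°. I'm moving above the handle.

>>> {"method": "move_arm", "body": {
  "deltas": [
    [12,29,0,0,0,-0.9],
    [14,33,0,0,0,-0.9],
    [14,33,0,0,0,-0.9],
    [14,33,0,0,0,-0.9],
    [14,33,0,0,0,-0.9]
  ],
  "claw": 0
}}

```text
t: 1.07
eef_pos: [0.3197, -0.4639, 0.4047]
ee_rot: [-3.141, 0.0, -2.84]
force: [1.2, -0.2, 0.1]
width: 0.0872
```

>>> {"method": "move_arm", "body": {
  "deltas": [
    [14,33,0,0,0,-0.9],
    [14,33,0,0,0,-0.9],
    [14,33,0,0,0,-0.9],
    [14,33,0,0,0,-0.9],
    [14,33,0,0,0,-0.9]
  ]
}}

```text
t: 1.48
eef_pos: [0.3897, -0.2988, 0.405]
ee_rot: [-3.141, 0.001, -2.918]
force: [0.4, -0.5, 0.4]
width: 0.0874
```

>>> {"method": "move_arm", "body": {
  "deltas": [
    [14,33,0,0,0,-0.9],
    [14,33,0,0,0,-0.9],
    [14,33,0,0,0,-0.9],
    [14,33,0,0,0,-0.9],
    [14,33,0,0,0,-0.9]
  ]
}}

```text
t: 1.9
eef_pos: [0.4597, -0.1336, 0.4052]
ee_rot: [-3.142, 0.001, -2.996]
force: [1.3, -0.1, 0.2]
width: 0.088
```

>>> {"method": "move_arm", "body": {
  "deltas": [
    [14,33,0,0,0,-0.9],
    [14,33,0,0,0,-0.9],
    [12,33,0,0,0,-0.9],
    [8,24,0,0,0,-0.9],
    [4,18,0,0,0,-0.4]
  ]
}}

```text
t: 2.32
eef_pos: [0.5122, 0.0079, 0.4048]
ee_rot: [3.141, 0.001, -3.065]
force: [0.6, -0.5, 0.3]
width: 0.0875
```

Run:
```python
from h import *
np.set_printoptions(precision=4,suppress=True)
s=arm.get_state(); print(s['t'],s['eef_pos'],s['ee_rot'],s['q'],s['force'])
a=snap('wrist','w1')
for th in ['lid_grip','box']:
  print(th,[(d['score'],d['xy'],atz('wrist',d['xy'],.088,s)) for d in arm.spot_point(th,'wrist')])
cv2.imwrite('pics/w1b.png',cv2.resize(a[...,::-1],(800,600)))
```

```text
2.3167 [0.5122 0.0079 0.4048] [ 3.1415  0.0006 -3.0646] [ 0.3992  0.0891 -0.341   0.0001 -1.1401 -1.8931] [ 0.5663 -0.5302  0.2701]
lid_grip [(0.95, [257.3, 184.2], array([0.5167, 0.014 , 0.088 ]))]
box []
```

View pics/w1b.png

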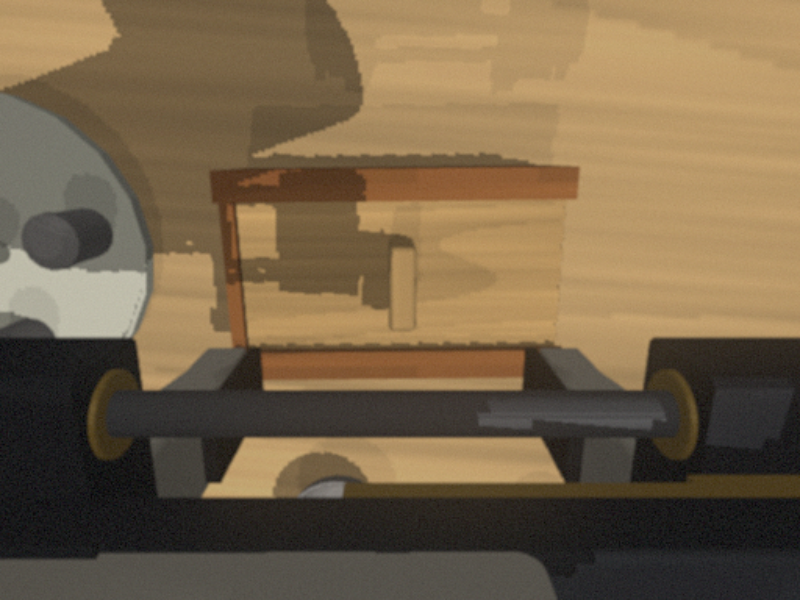

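Run:
```python
from h import *
np.set_printoptions(precision=4,suppress=True)
s=arm.get_state()
a=cv2.imread('pics/w1.png'); hsv=cv2.cvtColor(a,cv2.COLOR_BGR2HSV)
H,S,V=[hsv[...,i].astype(int) for i in range(3)]
br=(S>140)&(H<16)
up,lo=[],[]
for c in range(150,360,3):
    r=np.nonzero(br[100:135,c])[0]+100
    if len(r)>8: up.append((c,r.min()-.5)); lo.append((c,r.max()+.5))
for n,e in(('up',up),('lo',lo)):
    P=np.array([atz('wrist',p,.078,s) for p in e]); 
    for _ in range(3):
        k=np.polyfit(P[:,1],P[:,0],1); res=P[:,0]-np.polyval(k,P[:,1]); P=P[abs(res)<2*res.std()+1e-6]
    print(n,len(P),'yaw deg',np.degrees(np.arctan(-k[0])),'x at y=.013',np.polyval(k,.013),res.std())
# ends of the upper lip
f=.64
print('ends',atz('wrist',(212*f,172*f),.078,s),atz('wrist',(579*f,167*f),.078,s))
# handle top corners z=.106
print('handle top',[atz('wrist',(u*f,v*f),.106,s) for u,v in[(390,248),(415,248),(415,330),(390,330)]])
```

```text
up 63 yaw deg 5.088507368939477 x at y=.013 0.4449591132605946 0.0003679874403196637
lo 61 yaw deg 5.02206741785423 x at y=.013 0.46402688912021167 0.00030885398357908335
ends [ 0.4572 -0.1041  0.078 ] [0.4372 0.1107 0.078 ]
handle top [array([0.4891, 0.0036, 0.106 ]), array([0.488 , 0.0174, 0.106 ]), array([0.536 , 0.0218, 0.106 ]), array([0.5371, 0.0073, 0.106 ])]
```

Image up is −x here, and the box lip edges give a yaw of 5.05°. The handle is near (0.514, 0.012), and the lip spacing matches the 134/96 mm dimensions. I'm descending to the handle and gripping.

>>> {"method": "move_arm", "body": {
  "deltas": [
    [2,3,-20,0,0,0.65],
    [0,0,-30,0,0,0],
    [0,0,-30,0,0,0],
    [0,0,-25,0,0,0],
    [0,0,-20,0,0,0]
  ],
  "claw": 90,
  "squeeze": 30
}}

```text
t: 2.88
eef_pos: [0.5126, 0.0075, 0.278]
ee_rot: [-3.141, -0.001, -3.055]
force: [0.5, 0.2, 0.7]
width: 0.0605
```

>>> {"method": "move_arm", "body": {
  "deltas": [
    [0,0,-15,0,0,0],
    [0,0,-10,0,0,0],
    [0,0,-2.5,0,0,0],
    [0,0,0,0,0,0],
    [0,0,0,0,0,0]
  ]
}}

```text
t: 3.3
eef_pos: [0.5138, 0.0084, 0.253]
ee_rot: [3.141, 0.001, -3.054]
force: [0.2, -0.5, 0.6]
width: 0.0564
```

>>> {"method": "move_arm", "body": {
  "deltas": [
    [0,0,0,0,0,0],
    [0,0,0,0,0,0],
    [0,0,0,0,0,0],
    [0,0,0,0,0,0],
    [0,0,0,0,0,0]
  ],
  "claw": 255
}}

```text
t: 3.72
eef_pos: [0.5135, 0.0087, 0.2525]
ee_rot: [3.141, 0.001, -3.054]
force: [-0.4, -0.5, -0.2]
width: 0.0292
```

>>> {"method": "move_arm", "body": {
  "deltas": [
    [0,0,0,0,0,0],
    [0,0,0,0,0,0],
    [0,0,0,0,0,0],
    [0,0,0,0,0,0],
    [0,0,0,0,0,0]
  ]
}}

```text
t: 4.13
eef_pos: [0.5133, 0.0115, 0.2525]
ee_rot: [3.137, 0.002, -3.054]
force: [-9.8, 24.8, 6.8]
width: 0.0162
```

>>> {"method": "move_arm", "body": {
  "deltas": [
    [-0.2,3,0,0,0,0],
    [-0.3,4,0,0,0,0],
    [-0.4,4,0,0,0,0],
    [-0.4,5,0,0,0,0],
    [-0.4,5,0,0,0,0]
  ]
}}

```text
t: 4.55
eef_pos: [0.5119, 0.0297, 0.2523]
ee_rot: [-3.141, 0.0, -3.054]
force: [0.2, -1.7, 2.8]
width: 0.0155
```

>>> {"method": "move_arm", "body": {
  "deltas": [
    [-0.8,9,0,0,0,0],
    [-0.9,10,0,0,0,0],
    [-0.9,10,0,0,0,0],
    [-0.9,10,0,0,0,0],
    [-0.9,10,0,0,0,0]
  ]
}}

```text
t: 4.97
eef_pos: [0.5073, 0.0797, 0.2523]
ee_rot: [-3.141, 0.0, -3.053]
force: [0.3, -3.4, 4.6]
width: 0.0158
```

>>> {"method": "move_arm", "body": {
  "deltas": [
    [-0.9,10,0,0,0,0],
    [-0.9,10,0,0,0,0],
    [-0.9,10,0,0,0,0],
    [-0.9,10,0,0,0,0],
    [-0.9,10,0,0,0,0]
  ]
}}

```text
t: 5.38
eef_pos: [0.5027, 0.1296, 0.2522]
ee_rot: [-3.141, -0.0, -3.054]
force: [1.2, -2.9, 4.8]
width: 0.0161
```

>>> {"method": "move_arm", "body": {
  "deltas": [
    [-0.9,10,0.5,0,0,0],
    [-0.9,10,0.5,0,0,0],
    [-0.9,10,0,0,0,0],
    [-0.9,10,0,0,0,0],
    [-0.9,10,0,0,0,0]
  ]
}}

```text
t: 5.8
eef_pos: [0.4981, 0.1797, 0.2528]
ee_rot: [-3.142, -0.001, -3.054]
force: [-0.6, -0.5, -2.2]
width: 0.0158
```

>>> {"method": "move_arm", "body": {
  "deltas": [
    [-0.9,10,0,0,0,0],
    [-0.9,10,0,0,0,0],
    [-0.5,6,0,0,0,0],
    [-0.4,5,0,0,0,0],
    [-0.4,5,0,0,0,0]
  ]
}}

```text
t: 6.22
eef_pos: [0.4952, 0.2151, 0.2531]
ee_rot: [-3.141, -0.0, -3.054]
force: [0.1, -0.3, -2.8]
width: 0.0157
```

>>> {"method": "move_arm", "body": {
  "deltas": [
    [-0.9,10,0,0,0,0],
    [-0.9,10,0,0,0,0],
    [-0.9,10,0,0,0,0],
    [-0.9,10,0,0,0,0],
    [-0.4,5,0,0,0,0]
  ]
}}

```text
t: 6.63
eef_pos: [0.4913, 0.2612, 0.2532]
ee_rot: [3.141, 0.0, -3.053]
force: [0.4, 0.3, -1.2]
width: 0.0157
```

Run:
```python
from h import *
a=snap('scene');b=snap('top')
cv2.imwrite('pics/lidout.png',np.hstack([cv2.resize(a[...,::-1],(400,300)),cv2.resize(b[...,::-1],(400,300))]))
```

```text
(no output)
```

View pics/lidout.png

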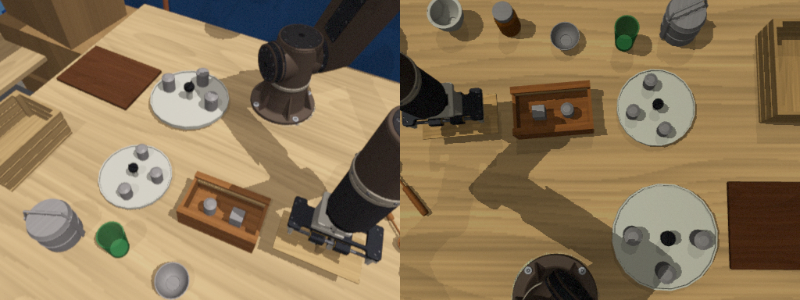

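The lid is out of the box and hangs level beyond its +y end. The round pot is on the right (−y) side at about (567,110) in the right half, and the square tin is at (538,113). I'm lowering the lid.

>>> {"method": "move_arm", "body": {
  "deltas": [
    [0,0,-10,0,0,0],
    [0,0,-15,0,0,0],
    [0,0,-15,0,0,0],
    [0,0,-10,0,0,0],
    [0,0,-4,0,0,0]
  ]
}}

```text
t: 7.15
eef_pos: [0.4907, 0.2587, 0.1971]
ee_rot: [-3.14, -0.002, -3.055]
force: [0.1, 0.0, -2.2]
width: 0.016
```

>>> {"method": "move_arm", "body": {
  "deltas": [
    [0,0,-2,0,0,0],
    [0,0,-1.5,0,0,0],
    [0,0,-1.5,0,0,0],
    [0,0,-1,0,0,0],
    [0,0,0,0,0,0]
  ]
}}

```text
t: 7.57
eef_pos: [0.4914, 0.2597, 0.1935]
ee_rot: [3.141, 0.001, -3.054]
force: [-0.4, -0.7, -2.2]
width: 0.0157
```

>>> {"method": "move_arm", "body": {
  "deltas": [
    [0,0,-0.7,0,0,0],
    [0,0,-0.7,0,0,0],
    [0,0,-0.6,0,0,0],
    [0,0,0,0,0,0],
    [0,0,0,0,0,0]
  ]
}}

```text
t: 7.98
eef_pos: [0.4914, 0.2597, 0.1923]
ee_rot: [3.141, 0.001, -3.054]
force: [-3.4, -1.0, 8.5]
width: 0.0159
```

>>> {"method": "move_arm", "body": {
  "deltas": [
    [0,0,0.5,0,0,0],
    [0,0,0,0,0,0],
    [0,0,0,0,0,0],
    [0,0,0,0,0,0],
    [0,0,0,0,0,0]
  ],
  "claw": 85
}}

```text
t: 8.4
eef_pos: [0.4913, 0.2596, 0.1916]
ee_rot: [-3.142, -0.0, -3.054]
force: [0.0, -1.0, 0.5]
width: 0.0435
```

>>> {"method": "move_arm", "body": {
  "deltas": [
    [0,0,0,0,0,0],
    [0,0,5,0,0,0],
    [0,0,15,0,0,0],
    [0,0,30,0,0,0],
    [0,0,40,0,0,0]
  ]
}}

```text
t: 8.82
eef_pos: [0.4905, 0.2589, 0.2804]
ee_rot: [-3.138, -0.005, -3.054]
force: [0.9, 0.8, 0.6]
width: 0.0584
```

>>> {"method": "move_arm", "body": {
  "deltas": [
    [0,0,40,0,0,0],
    [1,-15,35,0,0,0],
    [3,-35,20,0,0,0],
    [3,-40,10,0,0,0],
    [3,-40,0,0,0,0]
  ]
}}

```text
t: 9.23
eef_pos: [0.5015, 0.1288, 0.3903]
ee_rot: [3.139, 0.005, -3.052]
force: [1.7, 0.3, -0.8]
width: 0.0584
```

>>> {"method": "move_arm", "body": {
  "deltas": [
    [3,-40,0,0,0,0],
    [3,-40,0,0,0,0],
    [3,-35,0,0,0,0],
    [3,-30,0,0,0,0],
    [2,-15,0,0,0,0]
  ]
}}

```text
t: 9.65
eef_pos: [0.5148, -0.0333, 0.3872]
ee_rot: [-3.141, 0.0, -3.056]
force: [0.2, 0.0, -0.2]
width: 0.0583
```

Run:
```python
from h import *
np.set_printoptions(precision=4,suppress=True)
s=arm.get_state(); print(s['t'],s['eef_pos'],s['ee_rot'],s['width'])
a=snap('wrist','w2')
for th,z in [('pot_center',.030)]:
  print(th,[(d['score'],d['xy'],atz('wrist',d['xy'],z,s)) for d in arm.spot_point(th,'wrist')])
print('mask',[(d['score'],d['xy'],atz('wrist',d['xy'],.045,s)) for d in arm.masks_of('pot_center','wrist')])
print('lid',[(d['score'],d['xy'],atz('wrist',d['xy'],.028,s)) for d in arm.spot_point('lid_grip','wrist')])
b=snap('top','top2')
for th,z in [('pot_center',.030),('lid_grip',.028),('free_place',.019)]:
  print(th,[(d['score'],d['xy'],atz('top',d['xy'],z)) for d in arm.spot_point(th,'top')])
snap('scene')
for th,z in [('pot_center',.030),('lid_grip',.028),('free_place',.019)]:
  print(th,[(d['score'],d['xy'],atz('scene',d['xy'],z)) for d in arm.spot_point(th,'scene')])
cv2.imwrite('pics/w2b.png',cv2.resize(a[...,::-1],(800,600)))
```

```text
9.65 [ 0.5148 -0.0333  0.3872] [-3.1414  0.0002 -3.0557] 0.05829587417575859
pot_center [(0.96, [256.0, 169.3], array([ 0.5131, -0.0284,  0.03  ])), (0.31, [288.7, 167.8], array([0.5085, 0.0059, 0.03  ]))]
mask [(0.89, [251.8, 173.3], array([ 0.5146, -0.0328,  0.045 ]))]
lid []
pot_center [(0.78, [214.9, 141.4], array([ 0.5175, -0.0331,  0.03  ]))]
lid_grip [(0.82, [84.6, 153.2], array([0.4909, 0.2552, 0.028 ]))]
free_place [(0.94, [339.9, 257.6], array([ 0.2641, -0.3062,  0.019 ])), (0.76, [356.3, 130.0], array([ 0.5465, -0.3475,  0.019 ]))]
pot_center [(0.82, [266.1, 264.1], array([ 0.5195, -0.0341,  0.03  ]))]
lid_grip [(0.82, [400.4, 319.3], array([0.4948, 0.2595, 0.028 ]))]
free_place [(0.73, [144.8, 217.2], array([ 0.5474, -0.3502,  0.019 ])), (0.59, [223.2, 145.0], array([ 0.2576, -0.3074,  0.019 ]))]
```

View pics/w2b.png

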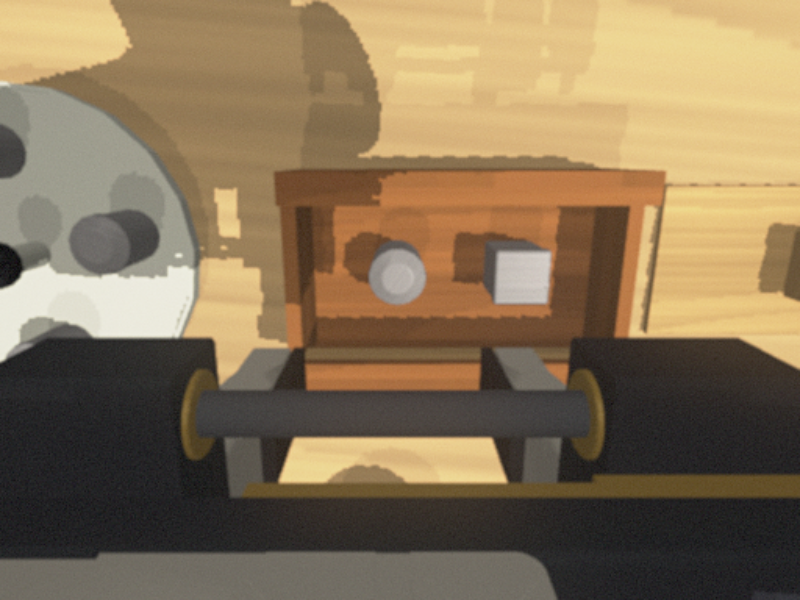

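The pot (round top at 398,275) is beside the tin (square top at 522,277), and the lid lies flat on the ledge to the right. The pot is at about (0.516, -0.0315), which agrees with the box geometry. I'm descending onto it.

>>> {"method": "move_arm", "body": {
  "deltas": [
    [1.2,1.5,-25,0,0,0],
    [0,0,-38,0,0,0],
    [0,0,-35,0,0,0],
    [0,0,-30,0,0,0],
    [0,0,-20,0,0,0]
  ]
}}

```text
t: 10.67
eef_pos: [0.5155, -0.0288, 0.2359]
ee_rot: [-3.141, -0.003, -3.054]
force: [0.5, -0.3, 0.2]
width: 0.058
```

>>> {"method": "move_arm", "body": {
  "deltas": [
    [0,0,-15,0,0,0],
    [0,0,-12,0,0,0],
    [0,0,-10,0,0,0],
    [0,0,0,0,0,0],
    [0,0,0,0,0,0]
  ]
}}

```text
t: 11.08
eef_pos: [0.5165, -0.0287, 0.2015]
ee_rot: [-3.141, -0.001, -3.053]
force: [0.4, 0.3, 0.2]
width: 0.0583
```

>>> {"method": "move_arm", "body": {
  "deltas": [
    [0,0,0,0,0,0],
    [0,0,0,0,0,0],
    [0,0,0,0,0,0],
    [0,0,0,0,0,0],
    [0,0,0,0,0,0]
  ],
  "claw": 255,
  "squeeze": 25
}}

```text
t: 11.5
eef_pos: [0.5167, -0.0288, 0.2023]
ee_rot: [3.141, 0.001, -3.054]
force: [-0.8, 0.7, 4.4]
width: 0.0358
```

>>> {"method": "move_arm", "body": {
  "deltas": [
    [0,0,0,0,0,0],
    [0,0,0,0,0,0],
    [0,0,0,0,0,0],
    [0,0,0,0,0,0],
    [0,0,0,0,0,0]
  ]
}}

```text
t: 11.92
eef_pos: [0.5167, -0.0288, 0.2023]
ee_rot: [3.142, 0.001, -3.054]
force: [-1.2, 0.1, 6.5]
width: 0.0362
```

Run:
```python
from h import *
s=arm.get_state(); print(s['width'],s['force'],s['moment'])
a=snap('wrist','w3');b=snap('scene','s3')
A=cv2.resize(a[...,::-1],(520,390)); 
B=cv2.resize(b[200:340,210:400,::-1],(520,383))
C=cv2.resize(np.vstack([A,B[:]]),(400,594))
cv2.imwrite('pics/grip.png',cv2.resize(np.hstack([cv2.resize(A,(400,300)),cv2.resize(B,(400,300))]),(800,300)))
```

```text
0.036165487625265884 [-1.19180906  0.14542463  6.5362137 ] [0.19729996 0.43706998 0.01515946]
```

View pics/grip.png

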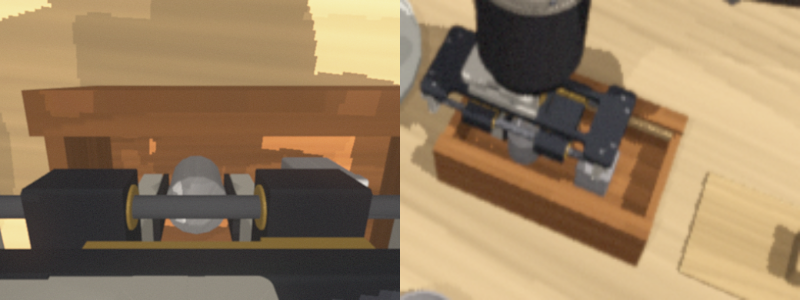

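>>> {"method": "move_arm", "body": {
  "deltas": [
    [0,0,1,0,0,0],
    [0,0,3,0,0,0],
    [0,0,6,0,0,0],
    [0,0,10,0,0,0],
    [0,0,5,0,0,0]
  ]
}}

```text
t: 12.43
eef_pos: [0.5168, -0.0288, 0.2281]
ee_rot: [3.142, 0.001, -3.054]
force: [0.0, 0.4, -1.5]
width: 0.0363
```

Run:
```python
from h import *
np.set_printoptions(precision=1,suppress=True)
s=arm.get_state(); print(s['eef_pos'],s['width'],s['force'],s['moment'])
a=snap('wrist','w4')
c=s['eef_pos']
th=np.linspace(0,2*np.pi,60)
def circ(x,y,z,r=.019): return np.c_[x+r*np.cos(th),y+r*np.sin(th),np.full(60,z)]
im=a[...,::-1].copy()
g=c[2]-.1593; zb=g-.036   # expected underside
for z,col in((zb,(0,0,255)),(zb+.044,(0,255,0))):
    cv2.polylines(im,[np.int32(proj('wrist',circ(c[0],c[1],z),s)*8)],True,col,1,shift=3)
cv2.imwrite('pics/grip2.png',cv2.resize(im[150:340,150:350],(800,600) if 0 else (632,600),interpolation=cv2.INTER_CUBIC))
```

```text
[ 0.5 -0.   0.2] 0.03630346257101621 [ 0.   0.4 -1.5] [ 0.  -0.1  0. ]
```

View pics/grip2.png

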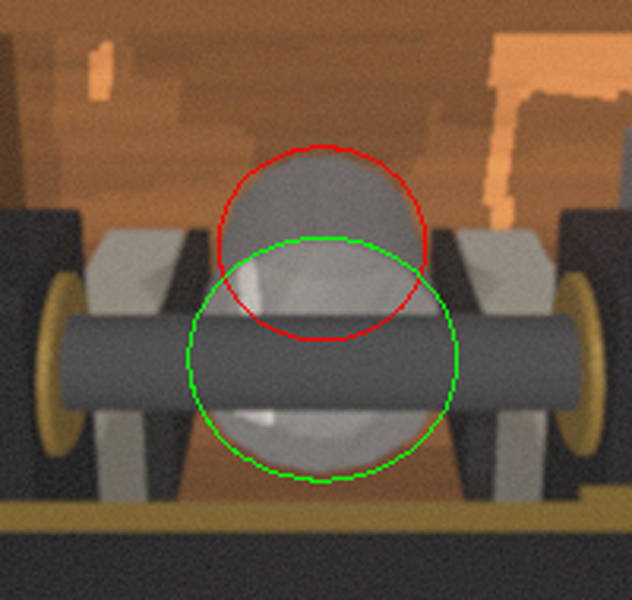

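The projected circle for the pot's underside matches, so the pot is upright, centred and lifted. I'm carrying it towards the carousel and will look again there.

>>> {"method": "move_arm", "body": {
  "deltas": [
    [0,0,15,0,0,0],
    [0,0,25,0,0,0],
    [0,0,30,0,0,0],
    [1,-8,30,0,0,0],
    [2,-20,25,0,0,0]
  ]
}}

```text
t: 12.9
eef_pos: [0.5195, -0.0561, 0.3543]
ee_rot: [3.141, 0.002, -3.052]
force: [0.7, -0.1, -1.2]
width: 0.0362
```

>>> {"method": "move_arm", "body": {
  "deltas": [
    [3,-30,5,0,0,0],
    [3,-35,0,0,0,0],
    [3,-35,0,0,0,0],
    [3,-35,0,0,0,0],
    [3,-30,0,0,0,0]
  ]
}}

```text
t: 13.32
eef_pos: [0.5342, -0.2238, 0.3572]
ee_rot: [-3.142, 0.001, -3.054]
force: [0.2, -0.4, -1.1]
width: 0.0363
```

>>> {"method": "move_arm", "body": {
  "deltas": [
    [0,-15,0,0,0,0],
    [0,-5,0,0,0,0],
    [0,0,0,0,0,0],
    [0,0,0,0,0,0],
    [0,0,0,0,0,0]
  ]
}}

```text
t: 13.73
eef_pos: [0.5344, -0.241, 0.3568]
ee_rot: [3.141, 0.0, -3.053]
force: [-0.8, -0.5, -1.1]
width: 0.036
```

Run:
```python
from h import *
np.set_printoptions(precision=4,suppress=True)
s=arm.get_state(); print(s['t'],s['eef_pos'],s['ee_rot'],s['q'],s['width'])
a=snap('wrist','w5')
print([(d['score'],d['xy'],atz('wrist',d['xy'],.019,s)) for d in arm.spot_point('free_place','wrist')])
for d in arm.masks_of('free_place','wrist')[:2]:
    ys,xs=np.nonzero(d['pixels']);print('mask',d['score'],xs.min(),xs.max(),ys.min(),ys.max())
b=snap('top','top5')
print([(d['score'],d['xy'],atz('top',d['xy'],.019)) for d in arm.spot_point('free_place','top')])
snap('scene')
print([(d['score'],d['xy'],atz('scene',d['xy'],.019)) for d in arm.spot_point('free_place','scene')])
cv2.imwrite('pics/w5b.png',cv2.resize(a[...,::-1],(800,600)))
```

```text
13.7333 [ 0.5344 -0.241   0.3568] [ 3.1414  0.0002 -3.0532] [-0.0905  0.2497 -0.257  -0.0002 -1.064  -1.3918] 0.03596864804479691
[(0.81, [140.9, 178.6], array([ 0.5486, -0.3513,  0.019 ]))]
mask 0.64 98 324 44 235
[(0.85, [338.7, 257.6], array([ 0.2641, -0.3036,  0.019 ])), (0.72, [356.8, 130.0], array([ 0.5465, -0.3486,  0.019 ]))]
[(0.94, [224.2, 146.0], array([ 0.2594, -0.3031,  0.019 ])), (0.9, [145.3, 219.3], array([ 0.5515, -0.3454,  0.019 ]))]
```

View pics/w5b.png

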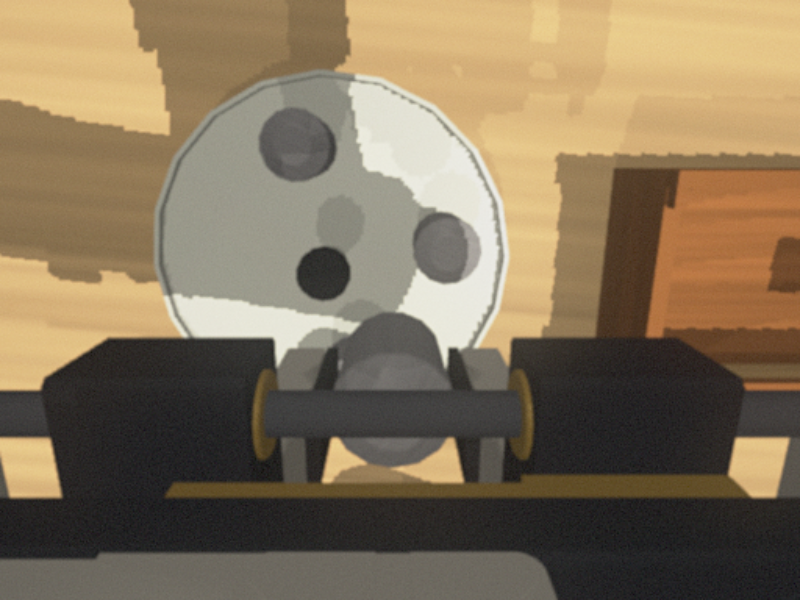

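The wrist view shows the small carousel with its knob at (323,273), pots at (297,145) and (445,247), and the empty place at about (220,279). I'll cross-check that with tray geometry.

Run:
```python
from h import *
np.set_printoptions(precision=4,suppress=True)
s=arm.get_state()
# tray rim ellipse on wrist picture (raw px = .64*shown), rim top z~.025
a=cv2.imread('pics/w5.png')
rim=[(160,210),(173,160),(205,112),(250,83),(322,71),(385,81),(440,113),(480,160),(502,215),(506,262),(498,310),(157,262),(166,300)]
P=np.array([atz('wrist',(u*.64,v*.64),.025,s) for u,v in rim])[:,:2]
A=np.c_[2*P,np.ones(len(P))];x=np.linalg.lstsq(A,(P**2).sum(1),rcond=None)[0]
print('wrist centre',x[:2],'r',np.sqrt(x[2]+x[:2]@x[:2]))
print('knob',atz('wrist',(323*.64,273*.64),.072,s))
for u,v in[(297,145),(446,248)]: print('pot',atz('wrist',(u*.64,v*.64),.067,s))
```

```text
wrist centre [ 0.5282 -0.2808] r 0.10963803887615405
knob [ 0.5264 -0.2796  0.072 ]
pot [ 0.4619 -0.2971  0.067 ]
pot [ 0.5079 -0.215   0.067 ]
```

All sources agree on a free place at about (0.5475, -0.348): centre (0.528, -0.2805), rim radius 0.1096. I'm moving over it while turning the jaws towards tangential.

>>> {"method": "move_arm", "body": {
  "deltas": [
    [1.3,-10,0,0,0,-6.5],
    [1.3,-11,0,0,0,-6.5],
    [1.3,-11,0,0,0,-6.5],
    [1.3,-11,0,0,0,-6.5],
    [1.3,-11,0,0,0,-6.5]
  ]
}}

```text
t: 14.5
eef_pos: [0.5411, -0.2962, 0.3567]
ee_rot: [3.142, -0.0, 2.657]
force: [0.1, -0.3, -0.6]
width: 0.0365
```

>>> {"method": "move_arm", "body": {
  "deltas": [
    [1.3,-11,0,0,0,-6.5],
    [1.3,-11,0,0,0,-6.5],
    [1.3,-11,0,0,0,-6.5],
    [1.3,-11,0,0,0,-6.5],
    [1.3,-9,0,0,0,-6.5]
  ]
}}

```text
t: 14.92
eef_pos: [0.5476, -0.3495, 0.3565]
ee_rot: [-3.141, -0.0, 2.089]
force: [0.1, 0.8, -0.7]
width: 0.0364
```

>>> {"method": "move_arm", "body": {
  "deltas": [
    [0,0,-15,0,0,0],
    [0,0,-25,0,0,0],
    [0,0,-25,0,0,0],
    [0,0,-25,0,0,0],
    [0,0,-15,0,0,0]
  ]
}}

```text
t: 15.33
eef_pos: [0.5467, -0.3485, 0.2488]
ee_rot: [-3.14, -0.002, 2.094]
force: [0.0, -0.3, -1.0]
width: 0.036
```

>>> {"method": "move_arm", "body": {
  "deltas": [
    [0,0,-10,0,0,0],
    [0,0,-10,0,0,0],
    [0,0,-6,0,0,0],
    [0,0,-4,0,0,0],
    [0,0,0,0,0,0]
  ]
}}

```text
t: 15.75
eef_pos: [0.5475, -0.3488, 0.2214]
ee_rot: [-3.141, -0.0, 2.095]
force: [-0.2, -0.3, -0.2]
width: 0.0364
```

>>> {"method": "move_arm", "body": {
  "deltas": [
    [0,0,-2,0,0,0],
    [0,0,-1.5,0,0,0],
    [0,0,-1,0,0,0],
    [0,0,0,0,0,0],
    [0,0,0,0,0,0]
  ]
}}

```text
t: 16.17
eef_pos: [0.5475, -0.3489, 0.2175]
ee_rot: [3.141, 0.0, 2.095]
force: [0.3, -0.6, -0.9]
width: 0.036
```

>>> {"method": "move_arm", "body": {
  "deltas": [
    [0,0,-0.7,0,0,0],
    [0,0,-0.6,0,0,0],
    [0,0,-0.6,0,0,0],
    [0,0,0,0,0,0],
    [0,0,0,0,0,0]
  ]
}}

```text
t: 16.58
eef_pos: [0.5475, -0.3489, 0.2154]
ee_rot: [3.142, 0.0, 2.095]
force: [-0.7, 0.5, 0.8]
width: 0.0359
```

>>> {"method": "move_arm", "body": {
  "deltas": [
    [0,0,-0.4,0,0,0],
    [0,0,-0.3,0,0,0],
    [0,0,0,0,0,0],
    [0,0,0,0,0,0],
    [0,0,0,0,0,0]
  ]
}}

```text
t: 17.0
eef_pos: [0.5476, -0.3489, 0.2154]
ee_rot: [3.141, 0.001, 2.095]
force: [-1.5, 1.6, 5.5]
width: 0.0363
```

Contact came at the expected height of 0.2154. I'm releasing the pot and retreating straight up.

>>> {"method": "move_arm", "body": {
  "deltas": [
    [0,0,0.3,0,0,0],
    [0,0,0,0,0,0],
    [0,0,0,0,0,0],
    [0,0,0,0,0,0],
    [0,0,0,0,0,0]
  ],
  "claw": 92
}}

```text
t: 17.42
eef_pos: [0.5475, -0.3489, 0.2146]
ee_rot: [-3.141, -0.0, 2.095]
force: [-0.0, -0.2, -0.6]
width: 0.0555
```

>>> {"method": "move_arm", "body": {
  "deltas": [
    [0,0,0,0,0,0],
    [0,0,4,0,0,0],
    [0,0,10,0,0,0],
    [0,0,20,0,0,0],
    [0,0,30,0,0,0]
  ]
}}

```text
t: 17.83
eef_pos: [0.5467, -0.3486, 0.2778]
ee_rot: [-3.139, -0.003, 2.094]
force: [0.5, 0.1, -0.6]
width: 0.0562
```

>>> {"method": "move_arm", "body": {
  "deltas": [
    [0,0,40,0,0,0],
    [0,0,40,0,0,0],
    [0,-20,20,0,0,0],
    [-10,-35,0,0,0,0],
    [-10,-35,0,0,0,0]
  ]
}}

```text
t: 18.25
eef_pos: [0.528, -0.4391, 0.3831]
ee_rot: [3.138, 0.005, 2.098]
force: [0.5, -0.4, -0.1]
width: 0.0562
```

>>> {"method": "move_arm", "body": {
  "deltas": [
    [-15,-35,0,0,0,0],
    [-15,-35,0,0,0,0],
    [-15,-30,0,0,0,0],
    [-5,-10,0,0,0,0],
    [0,0,0,0,0,0]
  ]
}}

```text
t: 18.67
eef_pos: [0.4755, -0.5514, 0.3792]
ee_rot: [-3.141, 0.0, 2.091]
force: [0.6, 0.0, -0.5]
width: 0.0562
```

Run:
```python
from h import *
np.set_printoptions(precision=4,suppress=True)
s=arm.get_state(); print(s['t'],s['eef_pos'],s['force'])
a=snap('scene','s9');b=snap('top','t9')
for th,z in [('pot_center',.043),('lid_grip',.028)]:
  print(th,[(d['score'],d['xy'],atz('top',d['xy'],z)) for d in arm.spot_point(th,'top')])
A=cv2.resize(a[100:380,80:480,::-1],(800,560))[:,:]
B=cv2.resize(b[60:220,20:420,::-1],(800,320))
cv2.imwrite('pics/end.png',cv2.resize(np.vstack([A,B]),(545,600),interpolation=cv2.INTER_AREA))
```

```text
18.6667 [ 0.4755 -0.5514  0.3792] [ 0.6235  0.0148 -0.4657]
pot_center [(0.48, [359.8, 126.1], array([ 0.5491, -0.3498,  0.043 ]))]
lid_grip [(0.74, [87.2, 149.7], array([0.4987, 0.2497, 0.028 ]))]
```

View pics/end.png

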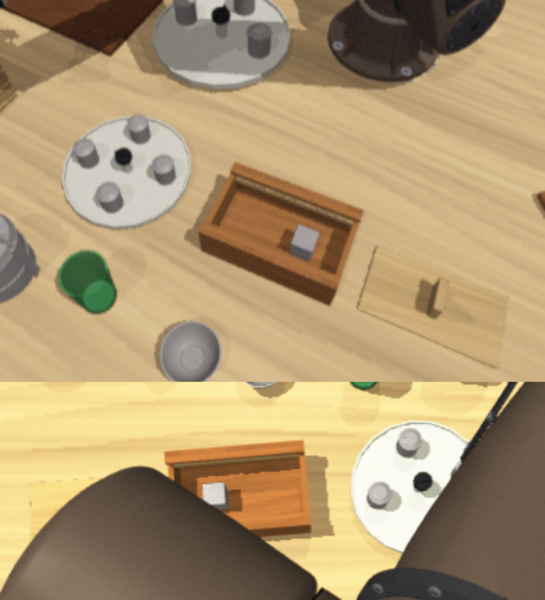

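The scene view shows four upright pots evenly spaced on the small carousel at (138,127), (85,152), (163,168) and (109,197). The tin is still in the box and the lid lies flat at (435,300). The arm is clear, so I'm handing in.

```bash
python3 -c "
from station import arm
print(arm.job_done(), arm.get_state()['t'])"
```

```text
the job is handed in; nothing more can be done
the job is handed in; nothing more can be done
```

I slid the lid out to +y and laid it flat on the ledge. I then stood the round pot upright on the empty place of the small 220 mm carousel and handed the job in with about 19 s on the clock.

- **Forces:** The highest reading was about 27 N at the wrist, when the fingers first closed on the lid handle. Both set-downs stayed under 10 N.
- **Last look:** The final scene picture shows four upright pots evenly spaced on the carousel, the lid flat beside the box, the tin still in the box and the arm clear. I put the pot down at (0.5476, -0.349), about 1 mm from the (0.5475, -0.348) I had measured for the place. A last reading of the pot from the top camera, with a low score of 0.48, gave (0.549, -0.350).
- **Disagreements:**
  - The gripper read about 36 mm on the 38 mm pot, so the pads were probably on its narrower cap. The close-up showed it upright and centred, so I carried on.
  - In the last top picture the arm hid the placed pot and most of the lid. That check therefore rests mainly on the scene view.
  - The last top reading of the lid, (0.499, 0.250), differs by about 1 cm from where I released it, (0.491, 0.260). Because of the occlusion I trust the release position.

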